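Make up the row of voice coils on the curing shelf

ROBOT

A 6-joint arm with a two-finger parallel gripper is mounted at the origin on the work surface. World frame = base frame: x ahead of the robot, y to its left, z up, the work surface at z = 0. Lengths are in m, angles in rad, forces in N, time in s.
With the tool pointing down it reaches from about 0.3 to 0.875 m from the base axis. Payload 6.4 kg.
Tool frame: the origin (TCP) lies midway between the tips of the shut fingers; the grasp point (between the pads) lies 19 mm behind it; z points along the fingers, y is the line along which they close (so a half turn about z gives the same grasp; the last joint's range is limited). The gripper opens to 85 mm and grips with 20 to 120 N. Pads are 22 mm wide; open, the fingers measure 114 mm over their backs; the gripper's body (76 mm by 85 mm) begins 54 mm behind the grasp point. The pads swing forward as they close: fully open they stand 13 mm farther back than shut.
Start: joints at [0.944, 0.181, 1.607, -0, 1.354, -0.206], TCP at [0.235, 0.525, 0.206] pointing down, gripper open.
Joint ranges: [-2.99, 2.99], [-0.89, 2.07], [0.3, 2.58], [-1.14, 4.28], [0, 2.63], [-3.12, 3.12]. Speed limits (rad/s): [2.57, 2.57, 3.01, 3.14, 3.14, 3.14].

INTERFACE

Orientations are given as a unit quaternion [w, x, y, z].
In Python, from bench import * gives the robot as it stands.
- The arm moves only by the tool play_rows, never from a script. Its argument "plan" is a list of rows, each a list of 3 entries, a list of its own where there are three numbers: the finger opening in mm, from 0 to 85.4, then the shift along the tool's x, y, z normalised to -1 to 1, where 1 is 40 cm, then the turn about the tool's z normalised to -1 to 1, where 1 is pi rad. A call has 1 to 10 rows; each row is the pose to reach, as a shift and turn from the pose commanded when the call began, along the tool's axes at that moment, turning the shorter way round; what a row does not reach only later rows make up. A row lasts 1/10 s, in which the tool goes at most 50 mm and 8.59 degrees, less where a joint would pass 70% of its speed; a pose out of reach is approached as far as the arm can. A call with a number of a shift or a turn outside -1 to 1 is refused whole. A call with a gripper value outside its range is refused whole. The fingers move at their own pace and stop on an object; the grip force is fixed at half the most. Time passes only in rows, so rows that repeat a pose let the fingers close. It gives the time, the measured TCP pose, the force, the opening and the grip force at its end, in the units of the state.
- get_obs(): the state, without advancing time (a new reading comes with each control period).
- camera(name): name is "scene" or "top" or "wrist"; returns a dict with "image" (480x640x3 uint8, red, green, blue), "range_z" (480x640 float32, m along the optical axis (not along the pixel's ray), 0 where there is no reading), "intrinsics" (3x3 intrinsics, pixels), "rvec" (rotation vector, rad) and "tvec" (3), from world to camera coordinates, as OpenCV has them; the wrist camera has in their place "T_tool_cam" (4x4, takes a point from camera to tool coordinates, whose origin is the TCP and whose axes are the flange's). Camera axes: x right, y down, z forward; pixel columns grow to the right and rows downward; lengths in m; the calibration is good to about 2 mm. A picture is of the moment at which its call begins: read the wrist's pose just before it.
- hand_in(): hands the job in; it is judged then, once.
Trained networks look in a picture, given as the dict that the camera call returned (one of the last four; its "shot" number tells which), for a name from the list of things; names that differ only in an ending like _2 or _b are one class to them, and where a whole thing is asked for, a point or a joint stands for the part that bears it (a point fixed in the world has none). Each returns a list of dicts, best first, with "conf" (0 to 1); they miss things now and then, are a little off and sometimes report something else, mostly with a low value. They report only what shows in the picture. A call takes as long as a camera call. They do not tell look-alikes from the thing itself.
- search_frame(picture, label): "rect" ([centre column, centre row, width, height] in pixels, round what is visible of it).
- masks_of(picture, label): "mask" (480x640 bool, what is visible of it) and "rect" ([centre column, centre row, width, height] in pixels, round what is visible of it).
The state is a dict: "time_s": time; "q": joint angles; "dq": joint speeds; "joint_efforts": joint torques, N m; "eef_pos": TCP position; "eef_rot": TCP orientation; "wrist_force": force on the tool from outside, world axes, zero at the start; "torque": the same for the moment, N m; "opening": opening from 0.0 (shut) to 1.0 (fully open); "grasp_force": force on a finger pad.
Only numpy, scipy, OpenCV 4.12 (cv2) and the standard library are available. Lean on these libraries where they do the work, as an engineer would, in place of code of your own. Each camera call takes 0.05 s, during which the arm holds its last target. There are 200 camera calls.

TASK

A bare white former has been put by mistake beside the copper-wound voice coil on the narrow raised curing shelf: stand it upright in the red reject tray. Stand the two copper-wound coils from the bench on the shelf so that, with the coil already there (leave it in its place), the three make one straight side-by-side row along the middle of the shelf, almost touching (gaps under about 10 mm), upright and not overhanging its edges. Knock nothing over and leave everything else on the bench where it is, including the other white former.

Things in the scene. Friction and masses are not known exactly. Their poses are not given: they have to be found in the camera images.
- shelf: Curing shelf, fixed to the bench: a narrow blue board 66 mm deep (x), 300 mm long (y, the direction of the row) and 12 mm thick, its top 100 mm above the bench, on two posts (20 mm across, at y = +-110 mm) from a dark foot plate 130 x 300 x 8 mm. Open in front and behind. Origin under the centre of the foot plate.
- shelf_top (a point): Centre of the blue board's top face; axes as the shelf: x across its depth, y along its length, z up.
- reject_tray: Red open tray fixed to the bench, 150 x 150 mm, walls 25 mm high and 4 mm thick, floor 4 to 5 mm thick. Origin under its centre.
- coil_row: Voice coil: upright tube 50 mm across, 70 mm tall, amber with a yellow foot and a broad copper winding round its middle, orange rim and black core seen from above; about 90 g. Origin at the centre of its underside, z up its axis. It already stands on the shelf, at one side of the shelf's middle, and stays there as the start of the row.
- former_bad: Bare former: plain white upright tube of the same size (50 mm across, 70 mm tall), grey core seen from above, no copper winding; about 90 g. Origin at the centre of its underside, z up its axis. It stands on the shelf, at the other side of the shelf's middle, and belongs in the red tray.
- coil_a: Voice coil: upright tube 50 mm across, 70 mm tall, amber with a yellow foot and a broad copper winding round its middle, orange rim and black core seen from above; about 90 g. Origin at the centre of its underside, z up its axis. Stands on the bench; one of the two to be put on the shelf (either order).
- coil_b: Voice coil: upright tube 50 mm across, 70 mm tall, amber with a yellow foot and a broad copper winding round its middle, orange rim and black core seen from above; about 90 g. Origin at the centre of its underside, z up its axis. Stands on the bench; the other of the two to be put on the shelf.
- former_spare: Bare former: plain white upright tube of the same size (50 mm across, 70 mm tall), grey core seen from above, no copper winding; about 90 g. Origin at the centre of its underside, z up its axis. Stands on the bench among the coils; leave it there. Bystander.
- spiders: Stack of yellow corrugated rings (loudspeaker spiders), 120 mm across, 41 mm high. Origin under its centre. Bystander.
- cone: Black loudspeaker cone lying face down with a yellow ring on top, 170 mm across, 42 mm high. Origin under its centre. Bystander.
- adhesive: White bottle with a red cap, 52 mm across, 150 mm tall. Origin under its centre. Bystander.
- primer: Green glass jar with a blue lid and a pale label, 64 mm across, 75 mm tall. Origin under its centre. Bystander.
- magnet: Dark steel ring magnet lying flat, 72 mm across, 15 mm high. Origin under its centre. Bystander.
- driver: Screwdriver with an orange handle lying on the bench, 190 mm long. Origin under its middle, x along it. Bystander.
There are look-alikes about, which are no part of the job. What is meant by the reject_tray is not blue, and is the smaller of those in its own colour.

How it is judged:
By the outcome, as a careful person would: the job done as asked, in the order asked, and still so for the second after the job is handed in, with the robot touching nothing.
It also fails if it takes over 72 s, if anything falls off the work surface, if the arm or the gripper's body presses on something with over 40 N, if the wrist force passes 120 N, or if a joint passes its speed limit or range.

## Working session

There is one attempt and no reset: what is moved stays moved. The work goes in short steps, Python scripts to look and compute and a tool call to move; the robot and the scene stay as the last step left them, time stands still between calls to the robot, and variables do not carry over. Pictures are saved under pics/ and viewed, at most 10 in all, crops included, and the job is handed in when it is done.

Besides the shell and the picture viewer there is one more tool, called after "Request:" as name([rows], argument=value, ...), one row to a line, values as JSON. play_rows: Moves the arm, as the interface text tells. Its arguments: {"type":"object","properties":{"plan":{"type":"array","items":{"type":"array"}}},"required":["plan"]}

```bash
mkdir -p pics; ls
cat > h.py <<'E'
from bench import *
import numpy as np, cv2
def pts(c):
    K=c["intrinsics"];R=cv2.Rodrigues(np.array(c["rvec"],float))[0];t=np.array(c["tvec"]).ravel()
    z=c["range_z"];v,u=np.mgrid[:480,:640]
    P=np.stack([(u-K[0,2])*z/K[0,0],(v-K[1,2])*z/K[1,1],z],-1)
    W=(P-t)@R; W[z<=0]=np.nan
    return W
def save(c,n,crop=None,s=1):
    im=c["image"][:,:,::-1]
    if crop: im=im[crop[1]:crop[3],crop[0]:crop[2]]
    if s!=1: im=cv2.resize(im,None,fx=s,fy=s)
    cv2.imwrite("pics/"+n,im)
E
python3 - <<'E'
from h import *
o=get_obs();print(o)
for n in("top","scene"):
    c=camera(n);save(c,n+"0.png");W=pts(c)
    for l in["shelf","reject_tray","coil_a","former_bad"]:
        for d in masks_of(c,l):
            if d["conf"]<.2: continue
            P=W[d["mask"]];P=P[~np.isnan(P[:,0])]
            h=np.percentile(P[:,2],95);T=P[P[:,2]>h-.008]
            print(n,l,round(d["conf"],2),np.round(d["rect"]),"ztop",h.round(3),"mid",((T.min(0)+T.max(0))/2).round(3)[:2],"ext",np.ptp(T,axis=0).round(3)[:2],"mean",T.mean(0).round(3)[:2])
E
```

```text
pics
{'time_s': 0.0, 'q': array([ 9.43720010e-01,  1.81548295e-01,  1.60802790e+00, -1.34995931e-05,
        1.35379258e+00, -2.06267680e-01]), 'dq': array([-2.69919122e-04, -1.99022459e-04,  8.06469248e-04,  4.40882033e-05,
        8.75150960e-04, -3.12443875e-04]), 'joint_efforts': array([-1.22866272e-04, -4.44852948e+01, -3.51339447e+01, -3.09089364e-04,
        8.59154592e-03,  4.12461293e-05]), 'eef_pos': array([0.23449466, 0.52434777, 0.2048705 ]), 'eef_rot': array([-3.53389918e-04,  2.08853809e-01,  9.77946470e-01, -8.14748109e-04]), 'wrist_force': array([-0.29583282, -0.63654757, -0.72160258]), 'torque': array([-0.01565464, -0.00170982,  0.03882077]), 'grasp_force': 0.0, 'opening': 0.9960424182832247}
top shelf 0.73 [203. 226. 119.  52.] ztop 0.105 mid [0.576 0.207] ext [0.075 0.301] mean [0.573 0.203]
top reject_tray 0.86 [394. 363.  64.  59.] ztop 0.025 mid [ 0.198 -0.281] ext [0.154 0.156] mean [ 0.194 -0.282]
top reject_tray 0.69 [167. 359.  91.  91.] ztop 0.036 mid [0.216 0.317] ext [0.234 0.234] mean [0.212 0.319]
top coil_a 0.82 [391. 264.  21.  22.] ztop 0.077 mid [ 0
[... 570 characters left out ...]
6 0.237] mean [0.225 0.326]
scene reject_tray 0.61 [353. 190.  76.  47.] ztop 0.023 mid [ 0.201 -0.277] ext [0.159 0.162] mean [ 0.205 -0.273]
scene coil_a 0.96 [281. 211.  21.  33.] ztop 0.071 mid [ 0.455 -0.272] ext [0.047 0.047] mean [ 0.456 -0.269]
scene coil_a 0.65 [242. 193.  20.  35.] ztop 0.071 mid [ 0.491 -0.404] ext [0.051 0.057] mean [ 0.493 -0.404]
scene former_bad 0.79 [385. 305.  31.  52.] ztop 0.172 mid [0.575 0.238] ext [0.052 0.05 ] mean [0.577 0.24 ]
scene former_bad 0.68 [169. 230.  28.  64.] ztop 0.146 mid [ 0.741 -0.324] ext [0.022 0.031] mean [ 0.742 -0.322]
scene former_bad 0.51 [241. 194.  17.  31.] ztop 0.071 mid [ 0.491 -0.404] ext [0.05  0.057] mean [ 0.493 -0.404]
```

View pics/top0.png

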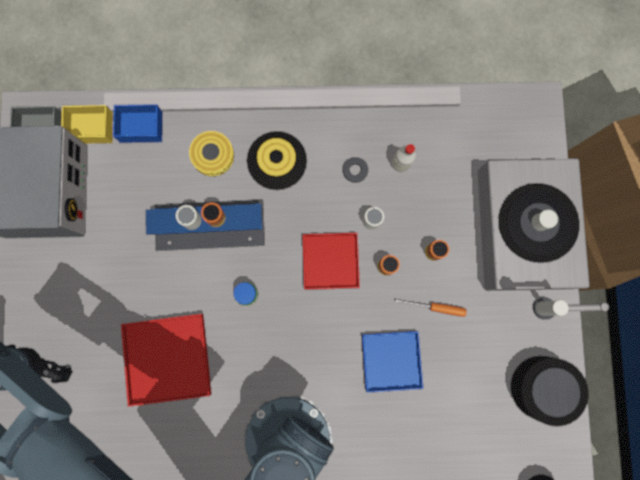

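View pics/scene0.png

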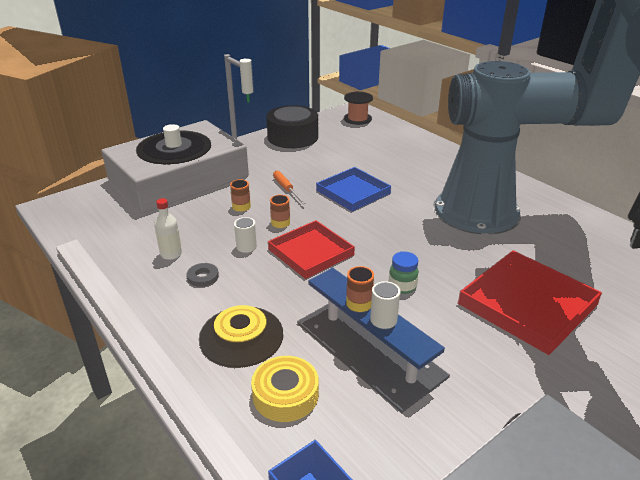

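The top view shows these candidates:
- **White formers:** one on the shelf at (187,216), which is the one I want, and a spare on the bench at (374,216). The white knob at (545,220) is a distractor.
- **Red trays:** a small one at (330,261), which I choose, and a large one at (166,359). There is also a blue tray at (391,361).
- **Copper coils:** the row coil at (212,213), and bench coils at (389,264) and (438,249).

Next I'll measure these precisely and check the choice in a close crop.

```bash
cat >> h.py <<'E'
def circ(W,x,y,zt,r=.045,tol=.006):
    m=(np.hypot(W[...,0]-x,W[...,1]-y)<r)&(abs(W[...,2]-zt)<tol)
    P=W[m][:,:2].astype(np.float32)
    (c,rad)=cv2.minEnclosingCircle(P)
    return np.round([*c,rad,W[m][:,2].mean()],4),len(P)
def rect(W,lo,hi,z0,z1):
    m=(W[...,2]>z0)&(W[...,2]<z1)&(W[...,0]>lo[0])&(W[...,0]<hi[0])&(W[...,1]>lo[1])&(W[...,1]<hi[1])
    return cv2.minAreaRect((W[m][:,:2]*1000).astype(np.float32))
E
python3 - <<'E'
from h import *
for n in("top","scene"):
    c=camera(n);W=pts(c)
    if n=="scene": save(c,"crop1.png",(230,180,450,390),3) if 0 else save(c,"crop1.png",(220,170,460,350),3)
    print(n,"shelf",rect(W,(.45,.02),(.7,.4),.09,.112),"tray",rect(W,(.36,-.23),(.58,-.01),.012,.035),"foot",rect(W,(.45,.02),(.7,.4),.004,.013))
    for nm,x,y,z in[("bad",.574,.236,.172),("row",.58,.17,.172),("near",.453,-.276,.072),("far",.489,-.406,.072),("spare",.57,-.235,.072)]:
        try: print(nm,*circ(W,x,y,z,.036))
        except Exception as e: print(nm,e)
    print("primer",rect(W,(.33,.06),(.45,.18),.06,.09))
E
```

```text
top shelf ((576.2996215820312, 205.9727020263672), (67.79585266113281, 300.0074462890625), 1.584535002708435) tray ((474.0476379394531, -140.469482421875), (202.52777099609375, 183.61668395996094), 2.011629581451416) foot ((574.919677734375, 210.12811279296875), (249.79344177246094, 379.32733154296875), 0.044348523020744324)
bad [0.5737 0.2359 0.0255 0.1716] 319
row [0.579  0.1741 0.0254 0.1716] 311
near [ 0.4523 -0.2767  0.0249  0.0715] 267
far [ 0.4893 -0.4086  0.0261  0.0715] 263
spare [ 0.5801 -0.24    0.0251  0.0715] 258
primer ((384.1094970703125, 104.93524932861328), (56.704593658447266, 51.75261306762695), 88.6993408203125)
scene shelf ((578.1091918945312, 207.33685302734375), (70.69998931884766, 303.3551330566406), 2.0193183422088623) tray ((485.8170166015625, -133.38543701171875), (186.30845642089844, 179.5614013671875), 0.24319668114185333) foot ((588.4183349609375, 205.51161193847656), (205.24769592285156, 388.019287109375), 6.00799036026001)
bad [0.5795 0.233  0.0319 0.1701] 440
row [0.5816 0.1737 0.0286 0.1702] 397
near [ 0.4553 -0.2747  0.0289  0.0696] 170
far [ 0.4937 -0.4094  0.0304  0.0698] 155
spare [ 0.5809 -0.2379  0.027   0.0696] 200
primer ((386.3558349609375, 107.1923828125), (56.56427764892578, 56.71525955200195), 89.5012435913086)
```

View pics/crop1.png

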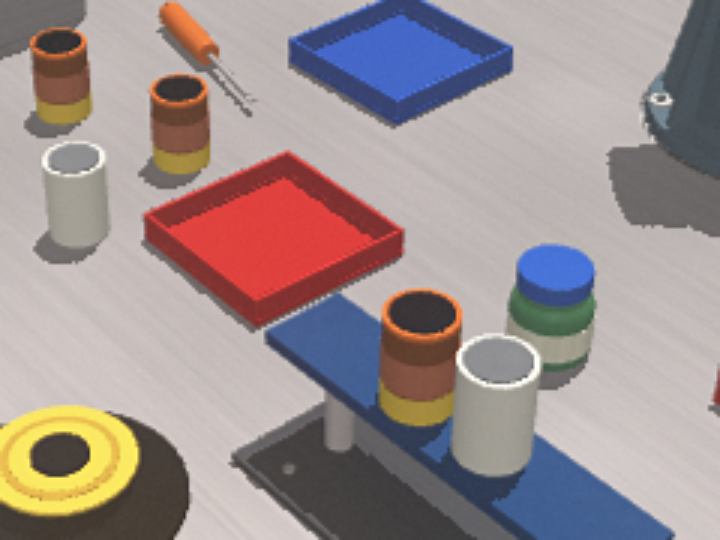

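The crop confirms the choice. The plain white former stands on the blue board beside the copper coil, and the small red tray is behind them. The two copper coils and the spare former stand apart on the bench. Moving above the shelf former now.

Request:
play_rows([
  [85,[-0.1,-0.03,-0.15],0.04],
  [85,[-0.98,-0.284,-0.15],0.366],
  [85,[-0.98,-0.284,-0.15],0.366],
  [85,[-0.98,-0.284,-0.15],0.366],
  [85,[-0.98,-0.284,-0.15],0.366],
  [85,[-0.98,-0.284,-0.15],0.366],
  [85,[-0.98,-0.284,-0.15],0.366],
  [85,[-0.98,-0.284,-0.15],0.366],
  [85,[-0.98,-0.284,-0.15],0.366],
  [85,[-0.98,-0.284,-0.15],0.366],
])

```text
time_s: 1.6
eef_pos: [0.5493, 0.2577, 0.2657]
eef_rot: [0.001, 0.709, 0.705, 0.0]
wrist_force: [0.3, 0.0, 0.2]
opening: 0.994
grasp_force: 0.0
```

```bash
cat >> h.py <<'E'
from scipy.spatial.transform import Rotation as Ro
def wrist():
    o=get_obs();c=camera("wrist");T=c["T_tool_cam"];q=o["eef_rot"]
    R=Ro.from_quat([q[1],q[2],q[3],q[0]]).as_matrix()
    K=c["intrinsics"];z=c["range_z"];v,u=np.mgrid[:480,:640]
    P=np.stack([(u-K[0,2])*z/K[0,0],(v-K[1,2])*z/K[1,1],z],-1)@T[:3,:3].T+T[:3,3]
    W=P@R.T+o["eef_pos"];W[z<=0]=np.nan
    return o,c,W
E
python3 - <<'E'
from h import *
o,c,W=wrist();save(c,"w1.png");print(o["eef_pos"],o["eef_rot"])
for nm,x,y,z in[("bad",.575,.236,.172),("row",.58,.174,.172)]:
    try: print(nm,*circ(W,x,y,z,.031))
    except Exception as e: print(nm,e)
print(rect(W,(.45,.02),(.7,.4),.09,.112))
c=camera("top");W=pts(c);h=cv2.cvtColor(c["image"],cv2.COLOR_RGB2HSV)
m=((h[...,0]<8)|(h[...,0]>172))&(h[...,1]>150)
m[:,:290]=0;m[:,370:]=0;m[:220]=0;m[300:]=0
print("tray",cv2.minAreaRect((W[m][:,:2]*1000).astype(np.float32)),W[m].mean(0))
E
```

```text
[0.54925126 0.25769755 0.26566223] [6.32148227e-04 7.08806075e-01 7.05403111e-01 1.05873902e-05]
bad [0.5737 0.2378 0.0255 0.1695] 3185
row [0.5791 0.1758 0.0256 0.1696] 2615
((575.7037353515625, 207.35113525390625), (66.12382507324219, 300.30902099609375), 1.7951874732971191)
tray ((475.47906494140625, -120.8342514038086), (146.8727264404297, 135.39324951171875), 8.363224983215332) [nan nan nan]
```

View pics/w1.png

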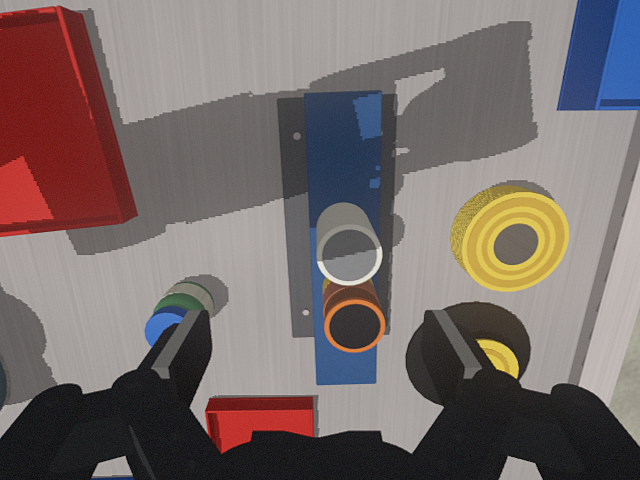

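The wrist view shows the white former's rim at (349,255) and the row coil's rim at (354,325), with fingers clear on either side. I'll descend, grip and lift.

Request:
play_rows([
  [85,[-0.05,0.061,0.1],0],
  [85,[-0.05,0.061,0.2],0],
  [85,[-0.05,0.061,0.29],0],
  [85,[-0.05,0.061,0.369],0],
  [85,[-0.05,0.061,0.369],0],
  [85,[-0.05,0.061,0.369],0],
  [40,[-0.05,0.061,0.369],0],
  [40,[-0.05,0.061,0.369],0],
  [40,[-0.05,0.061,0.369],0],
  [40,[-0.05,0.061,0.369],0],
])

```text
time_s: 2.7
eef_pos: [0.5722, 0.2416, 0.1209]
eef_rot: [0.001, 0.707, 0.707, 0.002]
wrist_force: [-0.5, 0.8, 6.2]
opening: 0.568
grasp_force: 60.6
```

Request:
play_rows([
  [40,[0,0,-0.12],0],
  [40,[0,0,-0.24],0],
  [40,[0,0,-0.28],0],
  [40,[-0.899,-0.254,-0.28],0],
  [40,[-0.899,-0.254,-0.28],0],
  [40,[-0.899,-0.254,-0.28],0],
  [40,[-0.899,-0.254,-0.28],0],
  [40,[-0.899,-0.254,-0.28],0],
  [40,[-0.899,-0.254,-0.28],0],
  [40,[-0.899,-0.254,-0.28],0],
])

```text
time_s: 3.7
eef_pos: [0.4746, -0.0974, 0.2305]
eef_rot: [0.0, 0.707, 0.707, 0.0]
wrist_force: [1.0, -0.2, -0.5]
opening: 0.564
grasp_force: 62.7
```

Request:
play_rows([
  [40,[0,0,0],0],
  [40,[0,0,0],0],
  [40,[0,0,0],0],
])

```text
time_s: 4.0
eef_pos: [0.4757, -0.095, 0.2302]
eef_rot: [-0.0, 0.707, 0.707, 0.0]
wrist_force: [0.7, 0.6, -1.6]
opening: 0.566
grasp_force: 62.7
```

Run:
```python
from h import *
o,c,W=wrist();save(c,"w2.png");print(o["eef_pos"])
for s in("top","scene"):
    c=camera(s);W=pts(c)
    x,y=o["eef_pos"][:2]
    for d in masks_of(c,"former_bad")[:4]:
        P=W[d["mask"]];P=P[~np.isnan(P[:,0])];h=np.percentile(P[:,2],95);T=P[P[:,2]>h-.008];print(s,d["conf"],h,((T.min(0)+T.max(0))/2).round(3))
    for d in masks_of(c,"reject_tray")[:4]:
        P=W[d["mask"]];P=P[~np.isnan(P[:,0])];print(s,"tray",round(d["conf"],2),((np.percentile(P,1,0)+np.percentile(P,99,0))/2).round(3),np.ptp(P,axis=0).round(3))
```

```text
[ 0.47568624 -0.0950069   0.2302478 ]
top tray 0.97 [0.216 0.318 0.019] [0.235 0.232 0.052]
top tray 0.78 [ 0.452 -0.125  0.014] [0.125 0.15  0.04 ]
top tray 0.77 [ 0.198 -0.281  0.013] [0.151 0.154 0.043]
scene 0.86 0.28013549788413145 [ 0.475 -0.097  0.283]
scene tray 0.84 [0.219 0.322 0.018] [0.285 0.25  0.045]
scene tray 0.83 [ 0.47  -0.123  0.012] [0.182 0.194 0.035]
scene tray 0.71 [ 0.2   -0.278  0.011] [0.191 0.2   0.035]
```

View pics/w2.png

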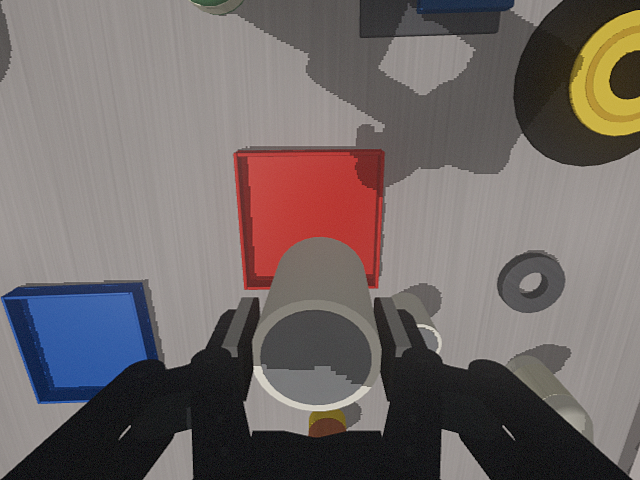

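The wrist view shows the former held upright at (317,350), with the small red tray below at (310,218). I'll centre it over the tray and lower it, stopping just above the floor.

Request:
play_rows([
  [40,[-0.065,-0.012,0.08],0],
  [40,[-0.065,-0.012,0.2],0],
  [40,[-0.065,-0.012,0.32],0],
  [40,[-0.065,-0.012,0.42],0],
  [40,[-0.065,-0.012,0.46],0],
  [40,[-0.065,-0.012,0.48],0],
  [40,[-0.065,-0.012,0.49],0],
  [40,[-0.065,-0.012,0.5],0],
  [40,[-0.065,-0.012,0.503],0],
  [40,[-0.065,-0.012,0.503],0],
])

```text
time_s: 5.35
eef_pos: [0.4714, -0.1221, 0.0298]
eef_rot: [0.001, 0.707, 0.707, 0.0]
wrist_force: [0.6, -0.1, -1.4]
opening: 0.563
grasp_force: 62.6
```

Request:
play_rows([
  [40,[0,0,0],0],
  [40,[0,0,0],0],
])

```text
time_s: 5.55
eef_pos: [0.4711, -0.122, 0.0295]
eef_rot: [0.001, 0.707, 0.707, 0.0]
wrist_force: [0.5, -0.5, -0.3]
opening: 0.568
grasp_force: 62.6
```

Request:
play_rows([
  [40,[0,0,0.004],0],
  [40,[0,0,0.007],0],
  [40,[0,0,0.009],0],
  [40,[0,0,0.009],0],
  [40,[0,0,0.009],0],
])

```text
time_s: 6.05
eef_pos: [0.4707, -0.1218, 0.0253]
eef_rot: [-0.0, 0.707, 0.707, -0.0]
wrist_force: [0.5, -0.1, -0.9]
opening: 0.568
grasp_force: 62.6
```

Request:
play_rows([
  [40,[0,0,0.003],0],
  [40,[0,0,0.003],0],
  [40,[0,0,0.003],0],
])

```text
time_s: 6.35
eef_pos: [0.471, -0.122, 0.0249]
eef_rot: [0.0, 0.707, 0.707, -0.0]
wrist_force: [-2.6, -0.1, 6.4]
opening: 0.568
grasp_force: 63.1
```

Contact with the tray floor is felt (+6 N). I'll release, rise, and go above the nearer bench coil.

Request:
play_rows([
  [72,[0,0,0],0],
  [72,[0,0,0],0],
  [72,[0,0,0],0],
  [72,[0,0,-0.08],0],
  [72,[0,0,-0.2],0],
  [72,[0,0,-0.32],0],
  [85,[0,0,-0.44],0],
  [85,[-0.25,-0.045,-0.45],0],
  [85,[-0.25,-0.045,-0.45],0],
  [85,[-0.25,-0.045,-0.45],0],
])

```text
time_s: 7.35
eef_pos: [0.4523, -0.2268, 0.2052]
eef_rot: [0.002, 0.709, 0.706, -0.001]
wrist_force: [0.1, 0.7, -0.6]
opening: 0.999
grasp_force: 0.0
```

Request:
play_rows([
  [85,[0,0,0],0],
  [85,[0,0,0],0],
])

```text
time_s: 7.55
eef_pos: [0.4526, -0.2209, 0.2036]
eef_rot: [-0.001, 0.707, 0.707, 0.0]
wrist_force: [0.5, 0.4, 0.5]
opening: 0.997
grasp_force: 0.0
```

Run:
```python
from h import *
o,c,W=wrist();save(c,"w3.png");print(o["eef_pos"],o["wrist_force"])
for nm,x,y,z in[("tray former",.471,-.123,.0725),("near",.4525,-.276,.07),("far",.489,-.408,.07),("spare",.58,-.238,.07)]:
    try: print(nm,*circ(W,x,y,z,.035))
    except Exception as e: print(nm,e)
```

```text
[ 0.45258257 -0.22094803  0.20363817] [0.46701427 0.37019221 0.54610524]
tray former [ 0.4724 -0.126   0.025   0.0734] 3701
near [ 0.4511 -0.2757  0.0253  0.0696] 2307
far [ 0.4892 -0.4075  0.0256  0.0695] 1700
spare [ 0.579  -0.2391  0.0256  0.0692] 2631
```

View pics/w3.png

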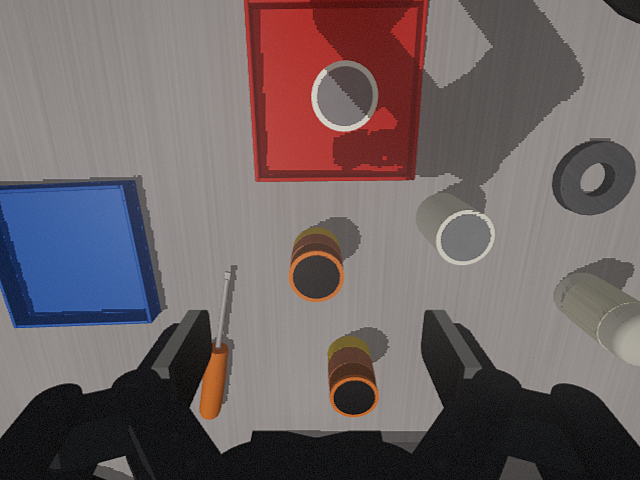

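The wrist view shows the former upright in the red tray at (344,95), the nearer coil at (316,275), the farther coil at (353,395) and the spare at (465,237). Picking the nearer coil.

Request:
play_rows([
  [85,[-0.137,-0.004,0.04],0],
  [85,[-0.137,-0.004,0.14],0],
  [85,[-0.137,-0.004,0.26],0],
  [85,[-0.137,-0.004,0.38],0],
  [85,[-0.137,-0.004,0.464],0],
  [85,[-0.137,-0.004,0.464],0],
  [85,[-0.137,-0.004,0.464],0],
  [85,[-0.137,-0.004,0.464],0],
])

```text
time_s: 8.4
eef_pos: [0.453, -0.2775, 0.021]
eef_rot: [0.002, 0.707, 0.708, 0.0]
wrist_force: [-0.3, 0.0, 2.0]
opening: 0.996
grasp_force: 0.0
```

Request:
play_rows([
  [40,[0,0,0],0],
  [40,[0,0,0],0],
  [40,[0,0,0],0],
  [40,[0,0,0],0],
  [40,[0,0,0],0],
  [40,[0,0,0],0],
])

```text
time_s: 9.0
eef_pos: [0.4522, -0.2775, 0.0204]
eef_rot: [0.001, 0.707, 0.707, 0.0]
wrist_force: [-0.7, 0.7, 7.0]
opening: 0.567
grasp_force: 61.1
```

Request:
play_rows([
  [40,[0,0,-0.12],0],
  [40,[0,0,-0.24],0],
  [40,[0,0,-0.36],0],
  [40,[0.1,0.03,-0.5],0],
  [40,[0.8,0.2,-0.52],0],
  [40,[0.8,0.2,-0.52],0],
  [40,[0.8,0.2,-0.52],0],
  [40,[0.8,0.2,-0.52],0],
  [40,[0.8,0.2,-0.52],0],
  [40,[0.8,0.2,-0.52],0],
])

```text
time_s: 10.0
eef_pos: [0.531, 0.0445, 0.2273]
eef_rot: [0.001, 0.707, 0.707, 0.0]
wrist_force: [-0.1, -0.1, -0.2]
opening: 0.561
grasp_force: 62.6
```

Request:
play_rows([
  [40,[0.4,0.1,0],0],
  [40,[0.4,0.1,0],0],
  [40,[0.4,0.1,0],0],
  [40,[0.4,0.1,0],0],
  [40,[0.4,0.1,0],0],
  [40,[0.4,0.1,0],0],
])

```text
time_s: 10.6
eef_pos: [0.5706, 0.2018, 0.2264]
eef_rot: [0.0, 0.707, 0.707, -0.0]
wrist_force: [0.3, -0.5, -1.2]
opening: 0.562
grasp_force: 62.6
```

Request:
play_rows([
  [40,[0.067,0.0155,0],0],
  [40,[0.067,0.0155,0],0],
  [40,[0.067,0.0155,0.04],0],
  [40,[0.067,0.0155,0.04],0],
  [40,[0.067,0.0155,0.04],0],
])

```text
time_s: 11.1
eef_pos: [0.5764, 0.2279, 0.2093]
eef_rot: [-0.001, 0.708, 0.707, -0.001]
wrist_force: [0.5, 0.1, -1.3]
opening: 0.568
grasp_force: 62.6
```

Run:
```python
from h import *
o=get_obs();print(o["eef_pos"])
for s in("top","scene"):
    c=camera(s);W=pts(c)
    z=o["eef_pos"][2]+.0495
    for nm,x,y,zz in[("held",*o["eef_pos"][:2],z),("row",.58,.175,.171)]:
        try: print(s,nm,*circ(W,x,y,zz,.036))
        except Exception as e: print(nm,e)
```

```text
[0.57635082 0.2278537  0.20929045]
top held [0.5773 0.2109 0.0183 0.2596] 48
top row [0.5795 0.1745 0.025  0.1712] 308
scene held [0.5782 0.233  0.0338 0.2593] 422
scene row [0.5836 0.1736 0.0279 0.1702] 350
```

Request:
play_rows([
  [40,[0.002,0,0.06],0],
  [40,[0.002,0,0.12],0],
  [40,[0.002,0,0.16],0],
  [40,[0.002,0,0.19],0],
  [40,[0.002,0,0.2],0],
  [40,[0.002,0,0.21],0],
  [40,[0.002,0,0.212],0],
  [40,[0.002,0,0.212],0],
  [40,[0.002,0,0.212],0],
])

```text
time_s: 12.1
eef_pos: [0.5776, 0.2302, 0.1265]
eef_rot: [0.0, 0.707, 0.707, 0.001]
wrist_force: [-0.4, -0.1, -0.1]
opening: 0.569
grasp_force: 62.6
```

Request:
play_rows([
  [40,[0,0,0.002],0],
  [40,[0,0,0.004],0],
  [40,[0,0,0.004],0],
  [40,[0,0,0.004],0],
])

```text
time_s: 12.5
eef_pos: [0.5771, 0.2301, 0.1241]
eef_rot: [-0.0, 0.707, 0.707, -0.0]
wrist_force: [-0.0, 0.1, 0.4]
opening: 0.563
grasp_force: 62.6
```

Request:
play_rows([
  [40,[-0.004,0,0.003],0],
  [40,[-0.004,0,0.006],0],
  [40,[-0.004,0,0.006],0],
  [40,[-0.004,0,0.006],0],
])

```text
time_s: 12.9
eef_pos: [0.577, 0.2285, 0.1216]
eef_rot: [-0.0, 0.707, 0.707, -0.0]
wrist_force: [-0.3, -0.3, -1.3]
opening: 0.563
grasp_force: 62.6
```

Request:
play_rows([
  [40,[0,0,0.003],0],
  [40,[0,0,0.003],0],
  [40,[0,0,0.003],0],
])

```text
time_s: 13.2
eef_pos: [0.5771, 0.2285, 0.1205]
eef_rot: [0.0, 0.707, 0.707, 0.0]
wrist_force: [0.7, 0.4, -0.4]
opening: 0.567
grasp_force: 62.8
```

Request:
play_rows([
  [40,[0,0,0.002],0],
  [40,[0,0,0.002],0],
  [40,[0,0,0.002],0],
])

```text
time_s: 13.5
eef_pos: [0.5772, 0.2286, 0.1204]
eef_rot: [0.0, 0.707, 0.707, 0.0]
wrist_force: [-3.1, -0.3, 5.6]
opening: 0.56
grasp_force: 63.4
```

Shelf contact. Release and rise, then check the spacing with the wrist camera.

Request:
play_rows([
  [75,[0,0,0],0],
  [75,[0,0,0],0],
  [75,[0,0,0],0],
  [85,[0,0,-0.08],0],
  [85,[0,0,-0.2],0],
  [85,[0,0,-0.32],0],
  [85,[-0.02,0,-0.36],0],
  [85,[-0.05,0,-0.36],0],
  [85,[-0.05,0,-0.36],0],
])

```text
time_s: 14.4
eef_pos: [0.5767, 0.2069, 0.2623]
eef_rot: [-0.0, 0.708, 0.707, -0.001]
wrist_force: [-0.5, -0.2, 0.3]
opening: 0.996
grasp_force: 0.0
```

Run:
```python
from h import *
o,c,W=wrist();save(c,"w4.png");print(o["eef_pos"],o["wrist_force"],c["shot"] if "shot" in c else "")
for nm,x,y,z in[("row",.579,.1755,.17),("new",.577,.2305,.17)]:
    try: print(nm,*circ(W,x,y,z,.0265),)
    except Exception as e: print(nm,e)
print(rect(W,(.45,.02),(.7,.4),.09,.112))
W=pts(camera("top"))
for nm,x,y,z in[("row",.579,.1743,.171),("new",.577,.230,.171)]: print("top",nm,*circ(W,x,y,z,.0265))
```

```text
[0.57669082 0.20688072 0.26234423] [-0.53726048 -0.2484733   0.27806622] 13
row [0.5792 0.1756 0.0253 0.1696] 3128
new [0.5764 0.2303 0.0249 0.1696] 3711
((575.1674194335938, 207.36212158203125), (65.46784210205078, 300.3743896484375), 1.7379122972488403)
top row [0.5801 0.1736 0.0253 0.1716] 306
top new [0.5786 0.212  0.0173 0.1706] 43
```

View pics/w4.png

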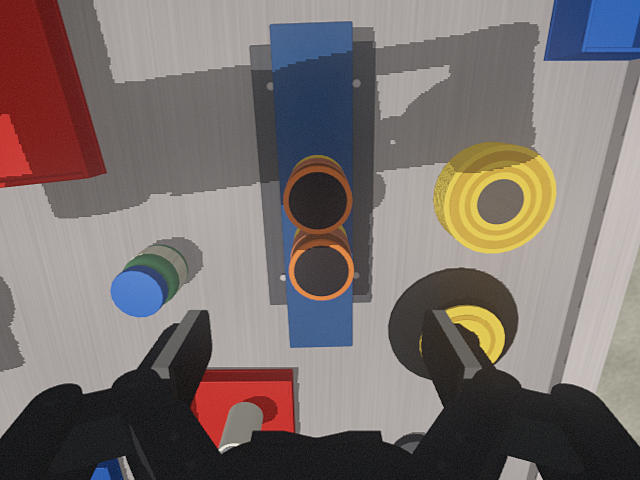

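The wrist view shows the placed coil at (318,200) and the row coil at (321,270), both upright and centred on the board. Spacing is 54.8 mm, so the gap is about 4.5 mm. Going for the last coil.

Request:
play_rows([
  [85,[-0.98,-0.14,0],0],
  [85,[-0.98,-0.14,0],0],
  [85,[-0.98,-0.14,0],0],
  [85,[-0.98,-0.14,0],0],
  [85,[-0.98,-0.14,0],0],
  [85,[-0.98,-0.14,0],0],
  [85,[-0.98,-0.14,0],0],
  [85,[-0.98,-0.14,0],0],
  [85,[-0.98,-0.14,0],0],
  [85,[-0.98,-0.14,0],0],
])

```text
time_s: 15.5
eef_pos: [0.5202, -0.1837, 0.2616]
eef_rot: [-0.002, 0.708, 0.706, -0.0]
wrist_force: [0.4, 0.1, 0.2]
opening: 0.994
grasp_force: 0.0
```

Request:
play_rows([
  [85,[-0.45,-0.08,0.15],0],
  [85,[-0.45,-0.08,0.15],0],
  [85,[-0.45,-0.08,0.15],0],
  [85,[-0.45,-0.08,0.15],0],
  [85,[-0.45,-0.08,0.15],0],
  [85,[-0.45,-0.08,0.15],0],
  [85,[-0.45,-0.08,0.15],0],
])

```text
time_s: 16.2
eef_pos: [0.4901, -0.3614, 0.2036]
eef_rot: [-0.0, 0.706, 0.708, 0.0]
wrist_force: [0.6, 0.3, 0.1]
opening: 0.996
grasp_force: 0.0
```

Run:
```python
from h import *
o,c,W=wrist();print(o["eef_pos"],o["eef_rot"])
print("far",*circ(W,.489,-.4075,.07,.035))
```

```text
[ 0.49005221 -0.36138769  0.20355891] [-3.96183956e-04  7.06276372e-01  7.07936034e-01  3.18499386e-04]
far [ 0.4895 -0.4078  0.0255  0.0696] 2358
```

Request:
play_rows([
  [85,[-0.114,-0.001,0.04],0],
  [85,[-0.114,-0.001,0.14],0],
  [85,[-0.114,-0.001,0.26],0],
  [85,[-0.114,-0.001,0.38],0],
  [85,[-0.114,-0.001,0.458],0],
  [85,[-0.114,-0.001,0.458],0],
  [85,[-0.114,-0.001,0.458],0],
  [85,[-0.114,-0.001,0.458],0],
])

```text
time_s: 17.05
eef_pos: [0.4908, -0.4103, 0.0238]
eef_rot: [0.003, 0.707, 0.708, -0.0]
wrist_force: [0.4, 0.5, 0.4]
opening: 0.997
grasp_force: 0.0
```

Request:
play_rows([
  [40,[0,0,0],0],
  [40,[0,0,0],0],
  [40,[0,0,0],0],
  [40,[0,0,0],0],
  [40,[0,0,0],0],
  [40,[0,0,0],0],
])

```text
time_s: 17.65
eef_pos: [0.4897, -0.4101, 0.0226]
eef_rot: [0.001, 0.707, 0.707, -0.0]
wrist_force: [-0.1, 0.5, 5.9]
opening: 0.562
grasp_force: 61.3
```

Request:
play_rows([
  [40,[0,0,-0.12],0],
  [40,[0,0,-0.24],0],
  [40,[0,0,-0.36],0],
  [40,[0.1,0.03,-0.5],0],
  [40,[0.8,0.1,-0.54],0],
  [40,[0.8,0.1,-0.54],0],
  [40,[0.8,0.1,-0.54],0],
  [40,[0.8,0.1,-0.54],0],
  [40,[0.8,0.1,-0.54],0],
  [40,[0.8,0.1,-0.54],0],
])

```text
time_s: 18.65
eef_pos: [0.5286, -0.0869, 0.2374]
eef_rot: [0.0, 0.707, 0.707, 0.0]
wrist_force: [0.2, -0.1, -0.8]
opening: 0.562
grasp_force: 62.4
```

Request:
play_rows([
  [40,[0.9,0.11,0],0],
  [40,[0.9,0.11,0],0],
  [40,[0.9,0.11,0],0],
  [40,[0.9,0.11,0],0],
  [40,[0.9,0.11,0],0],
  [40,[0.9,0.11,0],0],
  [40,[0.9,0.11,0],0],
  [40,[0.9,0.11,0],0],
  [40,[0.9,0.11,0],0],
])

```text
time_s: 19.55
eef_pos: [0.5722, 0.2729, 0.2364]
eef_rot: [-0.0, 0.706, 0.708, -0.0]
wrist_force: [-0.1, -0.3, -1.8]
opening: 0.564
grasp_force: 62.4
```

Request:
play_rows([
  [40,[0,0,0],0],
  [40,[0,0,0],0],
])

```text
time_s: 19.75
eef_pos: [0.5728, 0.2693, 0.2366]
eef_rot: [0.0, 0.708, 0.707, -0.0]
wrist_force: [-0.0, 0.2, -0.5]
opening: 0.562
grasp_force: 62.4
```

Request:
play_rows([
  [40,[0.035,0.005,0],0],
  [40,[0.035,0.005,0.03],0],
  [40,[0.035,0.005,0.1],0],
  [40,[0.035,0.005,0.18],0],
  [40,[0.035,0.005,0.23],0],
  [40,[0.035,0.005,0.26],0],
  [40,[0.035,0.005,0.267],0],
  [40,[0.035,0.005,0.267],0],
  [40,[0.035,0.005,0.267],0],
  [40,[0.035,0.005,0.267],0],
])

```text
time_s: 20.75
eef_pos: [0.5756, 0.2852, 0.1312]
eef_rot: [0.001, 0.707, 0.707, 0.001]
wrist_force: [-0.5, 1.4, -1.5]
opening: 0.567
grasp_force: 62.4
```

Request:
play_rows([
  [40,[0,0,0.004],0],
  [40,[0,0,0.004],0],
  [40,[0,0,0.004],0],
])

```text
time_s: 21.05
eef_pos: [0.5748, 0.2849, 0.1283]
eef_rot: [0.0, 0.707, 0.707, 0.0]
wrist_force: [-0.4, 0.2, -1.4]
opening: 0.564
grasp_force: 62.4
```

Request:
play_rows([
  [40,[-0.006,0,0.004],0],
  [40,[-0.006,0,0.008],0],
  [40,[-0.006,0,0.012],0],
  [40,[-0.006,0,0.012],0],
  [40,[-0.006,0,0.012],0],
])

```text
time_s: 21.55
eef_pos: [0.5746, 0.2825, 0.1232]
eef_rot: [-0.0, 0.707, 0.707, -0.0]
wrist_force: [0.4, -0.3, -0.5]
opening: 0.563
grasp_force: 62.4
```

Request:
play_rows([
  [40,[0,0,0.002],0],
  [40,[0,0,0.002],0],
  [40,[0,0,0.002],0],
])

```text
time_s: 21.85
eef_pos: [0.5748, 0.2826, 0.1226]
eef_rot: [0.0, 0.707, 0.707, 0.0]
wrist_force: [-0.3, 0.5, 0.8]
opening: 0.563
grasp_force: 62.5
```

Request:
play_rows([
  [40,[0,0,0.002],0],
  [40,[0,0,0.002],0],
  [40,[0,0,0.002],0],
])

```text
time_s: 22.15
eef_pos: [0.5749, 0.2827, 0.1226]
eef_rot: [0.0, 0.707, 0.707, 0.0]
wrist_force: [-2.0, 0.1, 6.0]
opening: 0.562
grasp_force: 63.2
```

Contact felt. Release, rise and verify.

Request:
play_rows([
  [75,[0,0,0],0],
  [75,[0,0,0],0],
  [75,[0,0,0],0],
  [85,[0,0,-0.08],0],
  [85,[0,0,-0.2],0],
  [85,[0,0,-0.32],0],
  [85,[-0.1,0,-0.38],0],
  [85,[-0.15,0,-0.38],0],
  [85,[-0.15,0,-0.38],0],
  [85,[-0.15,0,-0.38],0],
])

```text
time_s: 23.15
eef_pos: [0.5745, 0.2224, 0.2732]
eef_rot: [-0.0, 0.707, 0.707, -0.0]
wrist_force: [-0.5, 0.6, -0.6]
opening: 0.994
grasp_force: 0.0
```

Run:
```python
from h import *
o,c,W=wrist();print(o["eef_pos"],o["wrist_force"],o["time_s"])
for nm,x,y,z in[("row",.579,.1755,.17),("1",.577,.2303,.17),("2",.5745,.2848,.17)]:
    print(nm,*circ(W,x,y,z,.0265))
print(rect(W,(.45,.02),(.7,.4),.09,.112))
save(camera("scene"),"s_end.png")
```

```text
[0.57447513 0.22239895 0.27323056] [-0.52878802  0.61640304 -0.56873423] 23.15
row [0.5793 0.1758 0.0253 0.1696] 2795
1 [0.5764 0.2303 0.0251 0.1696] 3283
2 [0.5744 0.2849 0.0248 0.1696] 3918
((575.3621826171875, 207.37136840820312), (65.83320617675781, 300.3623962402344), 1.783512830734253)
```

View pics/s_end.png

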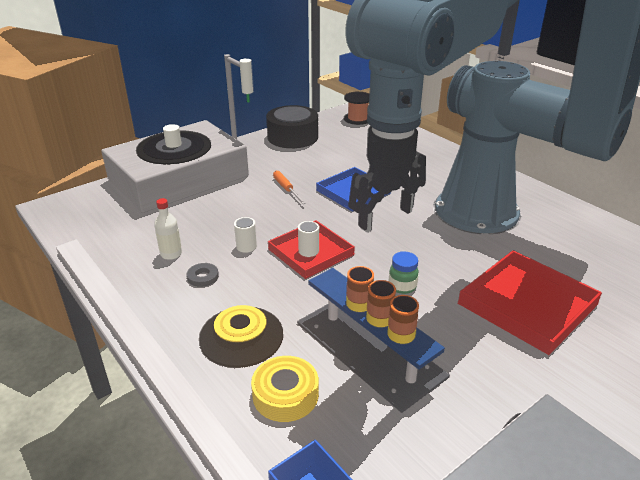

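The scene view shows the three coils upright in a row on the board at (360,288), (381,303) and (404,318), with gaps of about 4.5 mm. The former stands in the small red tray at (309,239), and the spare former is untouched at (245,234).

```bash
python3 -c "
from bench import *
print(hand_in())"
```

```text
the job is handed in; nothing more can be done
None
```

I handed the job in at about 23 s: the white former stands upright in the small red tray, and the three coils stand in a straight row on the shelf with gaps of about 4.5 mm; the spare former and everything else on the bench look undisturbed.

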